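Clamp a roller in V saddles

TASK

Get the spare conveyor roller ready for its bearing change: lay the loose metal roller in the two V saddles of the clamping fixture and push it gently along them until its shaft end bears on the end stop. Then swing the clamp strap over and press it down by its handle until its sprung pad holds the roller with about 10 newtons, and leave it clamped, with the other things on the bench left where they are.

Things in the scene. Friction and masses are not known exactly. Their poses are not given: they have to be found in the camera images.
- roller: Loose plain metal roller, about 0.35 kg (may vary by a third): tube 40 mm across, 170 mm long, with a stub shaft 16 mm across standing out 10 mm at each end, 190 mm over all; both ends alike. Starts lying on the bench. Origin on its axis at mid-length (20 mm above the bench when lying); its own y runs along the axis. It can roll: its x and z point anywhere round the axis.
- fixture: Fixed clamping fixture. Grey base plate 110 mm (x) by 202 mm (y, from -93 to +109), 12 mm thick; origin at bench height below the middle of the clamped roller. It stands turned about half round: its x points roughly to the robot, its y to the robot's right. Two steel 90-degree V saddles, 24 mm wide (y), 54 mm high, reaching 35 mm either side in x, stand at y = -68 and +68 mm; between them it is clear above the plate.
- seat (a point): Where the middle of the roller is when fully home in both saddles and against the end stop: x = 0, y = 0, 55 mm above the bench in the fixture's frame; the seated roller's axis runs along the fixture's y.
- end_stop: Upright steel plate fixed at the fixture's +y end, 46 mm wide, 10 mm thick, top 70 mm above the bench. Origin at the foot (on the base plate) of the middle of its face that looks along -y to the saddles; that face is at y = +95 mm in the fixture's frame.
- strap: Steel clamp strap, 22 mm wide, 6 mm thick. Origin on its hinge axis, at x = +44, y = -68, z = 90 mm in the fixture's frame; the axis is the fixture's y. The strap runs along its own -x; level (0 rad) it lies over the roller. It opens by positive turns about y and starts 2.25 to 2.55 rad open, leaning past upright towards the robot (limits -0.25, 2.7). The stiff hinge holds any angle it is left at.
- strap_handle (a point): Middle of the round black cross handle at the strap's free end, 88 mm from the hinge: a bar 14 mm across, 36 mm long, along the hinge axis. Moving the strap takes 7 to 9 N here from the hinge's drag, steady all the way but depending on how the push is directed. It is twice as far out as the pad, so each 2 N on the pad adds 1 N here: 10 N of clamping is reached when the push has risen about 4.5 N above the drag.
- pad_spot (a point): Point of the strap's middle plane, 44 mm from the hinge, that carries the sprung pad below it (round, 20 mm, rubber face) on a height screw set differently each time and not reported: the unloaded face is 10 to 20 mm below this point, so the pad meets the seated roller with the strap within 0.14 rad of level. The spring gives from 2 N on and adds 5 N per mm, 7 mm travel.
- tape_measure: Bystander: tape measure, 38x68 mm and 62 mm tall, standing. Origin at the middle of its underside.
- glue_stick: Bystander: glue stick standing upright, 29 mm across, 94 mm tall. Origin at the middle of its underside.
- marker_black: Bystander: marker pen with a black cap lying flat, 19x137x16 mm. Origin at the middle of its underside.
- label_roll: Bystander: roll of white labels standing on end, 70 mm across, 60 mm tall. Origin at the middle of its underside.
- screwdriver: Bystander: screwdriver lying, 30x198 mm, 30 mm high. Origin at the middle of its underside.
- tape_roll: Bystander: brown roll of packing tape lying flat, 96 mm across, 48 mm high. Origin at the middle of its underside.

How it is judged:
On the way, in this order (a step that is already met when the one before it is completed fails the run):
1. the roller lies in both V saddles and is pushed against the end stop (3 N or more) (x of roller in the frame of fixture between -0.0025 and 0.0025 m and z of roller in the frame of fixture below 0.0575 m and angle between the y axis of roller and the y axis of fixture, either way round below 0.035 rad and y of roller in the frame of fixture above -0.002 m and contact force between roller and end_stop above 3 N), for 0.1 s.
2. the strap's pad bears on the roller with 5 to 15 N (x of roller in the frame of fixture between -0.0025 and 0.0025 m and z of roller in the frame of fixture below 0.0575 m and angle between the y axis of roller and the y axis of fixture, either way round below 0.035 rad and y of roller in the frame of fixture above -0.002 m and contact force between strap and roller between 5 and 15 N), for 0.3 s.
At the end, for the whole second after the job is handed in: The roller lies at rest in both V saddles (axis within 2.5 mm and 0.035 rad of the saddles' line), its shaft end within 2 mm of the end stop, and the released strap's pad bears on it with 5 to 15 N (all of step 2 and linear speed of roller below 0.01 m/s); the robot touches nothing.
It fails at once if the roller is pressed on the end stop with more than 25 N (contact force between roller and end_stop above 25 N).
It fails at once if the roller is dropped or pressed on the fixture with more than 50 N (all contacts added up) (contact force between roller and fixture above 50 N).
It fails at once if the strap squeezes the roller with more than 20 N (contact force between strap and roller above 20 N).
It fails at once if the robot pushes on the strap with more than 30 N (contact force between the arm and strap above 30 N).
It fails at once if a bystander is moved by more than 20 mm (distance of any of tape_measure, glue_stick, marker_black, label_roll, screwdriver, tape_roll from where it was at the start of the episode above 0.02 m).
It also fails if it takes over 72 s, if anything falls off the work surface, if the arm or the gripper's body presses on something with over 40 N, if the wrist force passes 120 N, or if a joint passes its speed limit or range.

ROBOT

A 6-joint arm with a two-finger parallel gripper is mounted at the origin on a cart in front of the work surface, level with it; the furniture and walls round the work are solid. World frame = base frame: x ahead of the robot, y to its left, z up, the work surface at z = 0. Lengths are in m, angles in rad, forces in N, time in s.
With the tool pointing down it reaches from about 0.3 to 0.875 m from the base axis. Payload 6.4 kg.
Tool frame: the origin (TCP) lies midway between the tips of the shut fingers; the grasp point (between the pads) lies 19 mm behind it; x points along the fingers, y is the direction in which the jaws open and shut, and the axes are right-handed (so a half turn about x gives the same grasp; the last joint's range is limited). The gripper opens to 88 mm and grips with 3 to 60 N. Pads are 18 mm wide; open, the fingers measure 123 mm over their backs; the gripper's body (75 mm by 187 mm) begins 45 mm behind the grasp point.
Start: joints at [0.914, 0.181, 1.607, -0, 1.354, -0.206], TCP at [0.251, 0.518, 0.239] pointing down, gripper open.
Joint ranges: [-2.99, 2.99], [-0.89, 2.07], [0.3, 2.58], [-1.14, 4.28], [0, 2.63], [-3.12, 3.12]. Speed limits (rad/s): [2.57, 2.57, 3.01, 3.14, 3.14, 3.14].

INTERFACE

Orientations are given as a unit quaternion [x, y, z, w].
In Python, from cell import robot, vision, hand_in gives the robot as it stands.
- The arm moves only by the shell command python3 -m handwheel 'ROWS' [OPENING]. ROWS is JSON, one flat list of numbers, 6 for each row, row after row: the shift along the tool's x, y, z in cm, then the turn, a rotation vector about the tool's x, y, z in degrees. A call has 1 to 8 rows; each row is the pose to reach, as a shift and turn from the pose commanded when the call began, along the tool's axes at that moment; what a row does not reach only later rows make up. A row lasts 1/10 s, in which the tool goes at most 50 mm and 8.59 degrees, less where a joint would pass 70% of its speed; a pose out of reach is approached as far as the arm can. A call with a gripper value outside its range is refused whole. OPENING is the closure, from -1 (fully open) to 1 (shut), set as the call begins (- or left out, the last holds). The fingers move at their own pace and stop on an object; the grip force is fixed at half the most. Time passes only in rows, so rows that repeat a pose let the fingers close. It gives the time, the measured TCP pose, the force and the opening at its end, in the units of the state.
- robot.get_state(): the state, without advancing time (a new reading comes with each control period).
- vision.camera(name): name is "scene" or "top"; returns the picture (384x512x3 uint8, blue, green, red); there is no depth.
- vision.camera_params(name): a dict with "intrinsics" (3x3 intrinsics, pixels), "k1" (the pictures are not rectified: a ray, as slopes to the right and down, at radius r is drawn at 1 + k1 r^2 times it, then the intrinsics apply), "xyz" and "orientation" of the camera in the world. Camera axes: x right, y down, z forward; pixel columns grow to the right and rows downward; lengths in m; the calibration is good to about 2 mm. A picture is of the moment at which its call begins. camera_params takes no time and is no camera call.
- hand_in(): hands the job in, once; it reports no verdict.
The state is a dict: "time": time; "joint_positions": joint angles; "joint_vel": joint speeds; "joint_efforts": joint torques, N m; "tool_pos": TCP position; "tcp_rot": TCP orientation; "ft_force": force on the tool from outside, world axes, zero at the start; "wrist_torque": the same for the moment, N m; "width": finger opening in m.
Only numpy, scipy, OpenCV 4.12 (cv2) and the standard library are available. Lean on these libraries where they do the work, as an engineer would, in place of code of your own. Each camera call takes 0.05 s, during which the arm holds its last target. There are 200 camera calls.

## Working session

There is one attempt and no reset: what is moved stays moved. The work goes in short steps, Python scripts to look and compute and a shell command to move; the robot and the scene stay as the last step left them, time stands still between calls to the robot, and variables do not carry over. Pictures are saved under pics/ and viewed, about 8 in all and at most 12, crops included, and the job is handed in when it is done.

```bash
ls; mkdir -p pics
python3 - <<'E'
from cell import robot, vision
import cv2
s=robot.get_state(); print(s)
for n in("scene","top"):
    print(n,vision.camera_params(n)); im=vision.camera(n); cv2.imwrite(f"pics/{n}0.png",im)
E
```

```text
pics
{'time': 0.0, 'joint_positions': array([ 9.13683321e-01,  1.81507845e-01,  1.60800126e+00, -4.07425978e-05,
        1.35380706e+00, -2.06317234e-01]), 'joint_vel': array([ 0.00183911,  0.00016367,  0.00211931,  0.00050009, -0.00099177,
       -0.00040038]), 'joint_efforts': array([ 1.09694021e-03, -4.33866298e+01, -3.41854298e+01,  7.02623860e-02,
        3.84803640e-02, -1.52201897e-04]), 'tool_pos': array([0.25018548, 0.51711991, 0.23783207]), 'tcp_rot': array([ 0.15747184,  0.68946334, -0.1585905 ,  0.68897894]), 'ft_force': array([-0.19655677,  0.36932273, -0.54365053]), 'wrist_torque': array([ 0.03320474,  0.00307971, -0.00586491]), 'width': 0.08842472927792536}
scene {'intrinsics': array([[486.62483077,   0.        , 258.41418626],
       [  0.        , 486.62483077, 198.04383287],
       [  0.        ,   0.        ,   1.        ]]), 'k1': -0.17105260623495475, 'xyz': array([-0.06629424, -0.78236747,  0.72035438]), 'orientation': array([ 0.81933459, -0.35532153,  0.17579658, -0.41416543])}
top {'intrinsics': array([[355.58102672,   0.        , 257.68466791],
       [  0.        , 355.58102672, 191.20904946],
       [  0.        ,   0.        ,   1.        ]]), 'k1': -0.02532821163061728, 'xyz': array([ 0.4069672 , -0.21082256,  0.904168  ]), 'orientation': array([ 0.70722056, -0.70206275,  0.05758391, -0.06025827])}
```

View pics/top0.png

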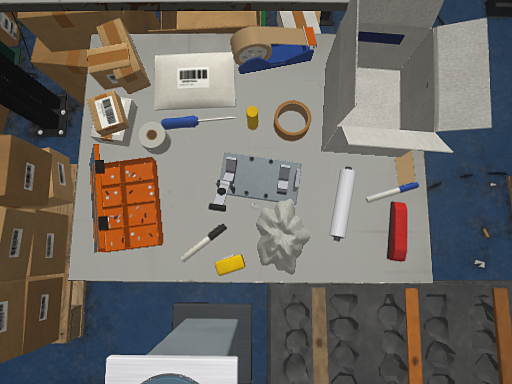

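View pics/scene0.png

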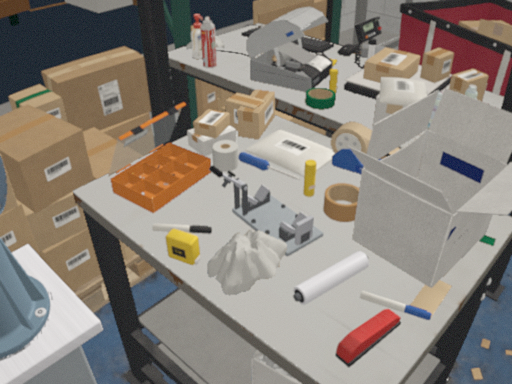

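```bash
cat > h.py <<'E'
import numpy as np, cv2
from cell import robot, vision
from scipy.spatial.transform import Rotation as R
def ray(n,uv):
    p=vision.camera_params(n)
    d=cv2.undistortPoints(np.float32(uv).reshape(-1,1,2),p["intrinsics"],np.array([p["k1"],0,0,0.])).reshape(-1,2)
    return p["xyz"],R.from_quat(p["orientation"]).apply(np.c_[d,np.ones(len(d))])
def plane(n,uv,z):
    o,d=ray(n,uv); return o+d*((z-o[2])/d[:,2])[:,None]
def proj(n,X):
    p=vision.camera_params(n); X=np.atleast_2d(X)
    c=R.from_quat(p["orientation"]).inv().apply(X-p["xyz"]); s=c[:,:2]/c[:,2:]
    s=s*(1+p["k1"]*(s**2).sum(1))[:,None]
    K=p["intrinsics"]; return s*K[0,0]+K[:2,2]
def two(uvt,uvs):
    o1,d1=ray("top",[uvt]); o2,d2=ray("scene",[uvs]); d1=d1[0];d2=d2[0]
    t=np.linalg.lstsq(np.c_[d1,-d2],o2-o1,rcond=None)[0]
    a=o1+t[0]*d1;b=o2+t[1]*d2; return (a+b)/2,np.linalg.norm(a-b)
def big(n,box,k,f,im=None):
    im=vision.camera(n) if im is None else im
    x0,y0,x1,y1=box; cv2.imwrite(f,cv2.resize(im[y0:y1,x0:x1],None,fx=k,fy=k,interpolation=cv2.INTER_CUBIC))
E
python3 - <<'E'
from h import *
t=cv2.imread("pics/top0.png"); s=cv2.imread("pics/scene0.png")
sub=t[150:255,322:362]; m=np.zeros(t.shape[:2],np.uint8)
hsv=cv2.cvtColor(t,cv2.COLOR_BGR2HSV)
m[150:255,322:362]=((hsv[...,2]>205)&(hsv[...,1]<25))[150:255,322:362]
n,l,st,c=cv2.connectedComponentsWithStats(m); i=1+st[1:,4].argmax(); print(st[i])
pts=cv2.findContours((l==i).astype(np.uint8),0,1)[0][0]
r=cv2.minAreaRect(pts);print(r); print(plane("top",cv2.boxPoints(r),0.02).round(4))
a=t[140:220,205:315]; b=s[160:250,215:330]
o=np.zeros((600,800,3),np.uint8)
A=cv2.resize(t[140:220,205:315],None,fx=3.6,fy=3.6,interpolation=2)
B=cv2.resize(s[160:255,215:330],None,fx=3.4,fy=3.4,interpolation=2)
C=cv2.resize(t[155:255,315:365],None,fx=2.5,fy=2.5,interpolation=2)
D=cv2.resize(s[245:310,285:385],None,fx=3.4,fy=3.4,interpolation=2)
for im,x,y in((A,0,0),(B,400,0),(C,0,335),(D,400,335)): o[y:y+im.shape[0],x:x+im.shape[1]]=im[:600-y,:800-x]
cv2.imwrite("pics/c0.png",o)
E
```

```text
[335 169  18  67 474]
((343.0689392089844, 202.17242431640625), (8.343779563903809, 66.75023651123047), 9.162347793579102)
[[ 0.4487 -0.3955  0.02  ]
 [ 0.616  -0.4273  0.02  ]
 [ 0.6127 -0.4483  0.02  ]
 [ 0.4456 -0.4159  0.02  ]]
```

View pics/c0.png

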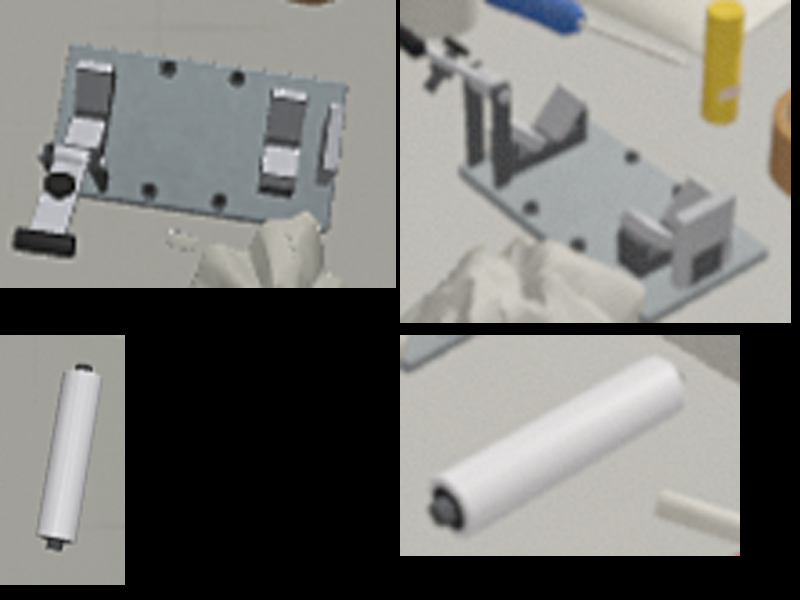

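Run:
```python
from h import *
t=cv2.imread("pics/top0.png")
c=lambda x,y:(x/3.6+205-.36,y/3.6+140-.36)
P=plane("top",[c(70,45),c(347,83),c(328,230)],0.012)
L=np.array([[-55,-93],[-55,109],[55,109]])/1000
a=L-L.mean(0);b=P[:,:2]-P[:,:2].mean(0)
th=np.arctan2((a[:,0]*b[:,1]-a[:,1]*b[:,0]).sum(),(a*b).sum())
Rm=np.array([[np.cos(th),-np.sin(th)],[np.sin(th),np.cos(th)]])
o=P[:,:2].mean(0)-Rm@L.mean(0)
print("fixture",o,th,np.degrees(th),"res mm",((L@Rm.T+o-P[:,:2])*1000).round(1))
F=lambda x,y,z:np.r_[Rm@[x,y]+o,z]
for q in[(0,0,.055),(.044,-.068,.09),(0,.068,.055),(0,-.068,.055),(0,.095,.07)]: print(q,F(*q).round(4),proj("top",F(*q)).round(1),proj("scene",F(*q)).round(1))
for a in(2.25,2.4,2.55):
    q=(.044-.088*np.cos(a),-.068,.09+.088*np.sin(a)); print(a,F(*q).round(4),((proj("top",F(*q))-[205,140])*3.6).round(),((proj("scene",F(*q))-[215,160])*3.4).round())
d=lambda x,y:(x/2.5+315-.3,(y-335)/2.5+155-.3)
for z in (.02,):
    Q=plane("top",[d(82,374),d(56,538)],z); print(Q,Q.mean(0),np.linalg.norm(Q[0]-Q[1]),np.degrees(np.arctan2(*(Q[0]-Q[1])[1::-1])))
s=robot.get_state(); print(R.from_quat(s["tcp_rot"]).as_matrix().round(3))
```

```text
fixture [ 0.59332769 -0.20310411] 3.011121872510563 172.5245748943848 res mm [[ 0.6  0.9]
 [ 1.1 -0.2]
 [-1.7 -0.6]]
(0, 0, 0.055) [ 0.5933 -0.2031  0.055 ] [[256.2 173.7]] [[273.8 203.5]]
(0.044, -0.068, 0.09) [ 0.5585 -0.13    0.09  ] [[224.6 184.9]] [[239.6 184.7]]
(0, 0.068, 0.055) [ 0.5845 -0.2705  0.055 ] [[283.8 177.4]] [[294.2 218. ]]
(0, -0.068, 0.055) [ 0.6022 -0.1357  0.055 ] [[228.7 170. ]] [[254.9 190.1]]
(0, 0.095, 0.07) [ 0.581  -0.2973  0.07  ] [[295.5 177.7]] [[303.  218.7]]
2.25 [ 0.5037 -0.1228  0.1585] [[ 45. 232.]] [[10. 27.]]
2.4 [ 0.4942 -0.1215  0.1494] [[ 44. 250.]] [[-1. 44.]]
2.55 [ 0.4861 -0.1205  0.1391] [[ 44. 265.]] [[-11.  63.]]
[[ 0.61152343 -0.43543375  0.02      ]
 [ 0.44523298 -0.40402797  0.02      ]] [ 0.5283782  -0.41973086  0.02      ] 0.16923013076796356 -10.694967020284166
[[-0.001  0.436  0.9  ]
 [-0.001  0.9   -0.436]
 [-1.    -0.002 -0.   ]]
```

```bash
cat >> h.py <<'E'
def go(p,yaw):  # tool-frame shift cm + turn deg to reach tool-down pose, jaws along yaw (deg)
    s=robot.get_state(); R0=R.from_quat(s["tcp_rot"]); y=np.radians(yaw)
    Rt=R.from_matrix(np.c_[[0,0,-1],[np.cos(y),np.sin(y),0],[np.sin(y),-np.cos(y),0]])
    print("tcp",s["tool_pos"].round(4),"->",(R0.inv().apply(np.array(p)-s["tool_pos"])*100).round(2),np.degrees((R0.inv()*Rt).as_rotvec()).round(2))
E
python3 - <<'E'
from h import *
go([.528,-.42,.15],79.3)
print(plane("scene",[(357,235),(432,280)],0).round(3), plane("top",[(328,148),(343,150)],.0).round(3))
print("paper",two((280,205),(258,233)),plane("top",[(280,200),(256,240),(308,232)],.05).round(3))
E
python3 -m handwheel '[9,-72,66,-15,0,0, 9,-72,66,-15,0,0, 9,-72,66,-15,0,0, 9,-72,66,-15,0,0, 9,-72,66,-15,0,0, 9,-72,66,-15,0,0, 9,-72,66,-15,0,0, 9,-72,66,-15,0,0]' -1
python3 -c "
from h import *
go([.528,-.42,.15],79.3)"
```

```text
tcp [0.2502 0.5172 0.2379] -> [  8.88 -72.24  65.84] [-15.13  -0.03   0.08]
[[ 0.688 -0.373  0.   ]
 [ 0.675 -0.571  0.   ]] [[ 0.676 -0.391  0.   ]
 [ 0.671 -0.431  0.   ]]
paper (array([ 0.50681897, -0.25286096,  0.05390224]), np.float64(0.025657016301820882)) [[ 0.53  -0.261  0.05 ]
 [ 0.433 -0.204  0.05 ]
 [ 0.453 -0.328  0.05 ]]
time: 0.9
tool_pos: [0.3644, 0.1356, 0.202]
tcp_rot: [0.067, 0.704, -0.067, 0.704]
ft_force: [1.1, 0.4, -0.5]
width: 0.0884
tcp [0.3644 0.1356 0.202 ] -> [  5.2  -51.51  26.48] [-0.1   0.03 -0.01]
```

```bash
python3 -m handwheel '[0,-51.5,26.5,0,0,0, 0,-51.5,26.5,0,0,0, 0,-51.5,26.5,0,0,0, 0,-51.5,26.5,0,0,0, 0,-51.5,26.5,0,0,0, 0,-51.5,26.5,0,0,0, 0,-51.5,26.5,0,0,0, 0,-51.5,26.5,0,0,0]' -1
python3 -m handwheel '[0,-13.5,7,0,0,0, 2,-15.2,7.8,0,0,0, 4,-15.2,7.8,0,0,0, 6,-15.2,7.8,0,0,0, 9,-15.2,7.8,0,0,0, 9,-15.2,7.8,0,0,0]' -1
python3 - <<'E'
from h import *
go([.528,-.42,.006],79.3)
t=vision.camera("top"); s=vision.camera("scene")
cv2.imwrite("pics/t1.png",t); cv2.imwrite("pics/s1.png",s)
o=np.zeros((400,800,3),np.uint8)
A=cv2.resize(t[130:270,290:430],(400,400),interpolation=2);B=cv2.resize(s[200:340,250:390],(400,400),interpolation=2)
cv2.imwrite("pics/c1.png",np.hstack([A,B]))
E
```

```text
time: 1.7
tool_pos: [0.4774, -0.2484, 0.2018]
tcp_rot: [0.067, 0.704, -0.067, 0.704]
ft_force: [-0.3, 0.9, 0.2]
width: 0.0882
time: 2.3
tool_pos: [0.5225, -0.4082, 0.106]
tcp_rot: [0.07, 0.707, -0.065, 0.701]
ft_force: [-1.1, -0.0, -0.4]
width: 0.088
tcp [ 0.5225 -0.4082  0.106 ] -> [ 9.98 -1.12  0.84] [-0.21 -0.48 -0.38]
```

View pics/c1.png

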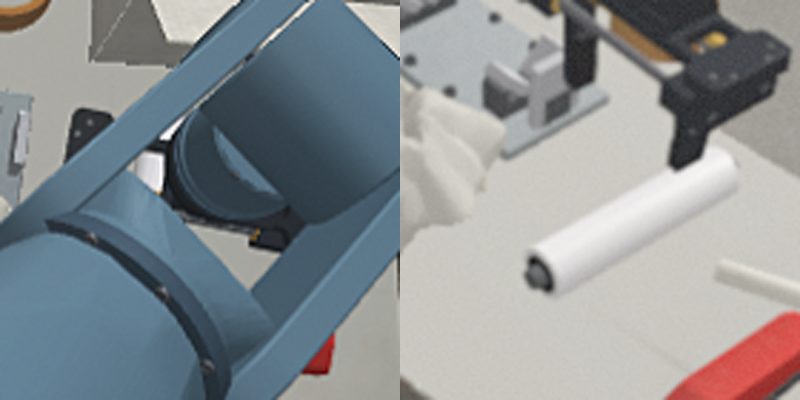

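```bash
python3 -m handwheel '[1,-0.8,1.5,0,0.5,0.4, 3,-1,1.6,0,0.5,0.4, 6,-1.1,1.6,0,0.5,0.4, 6,-1.1,1.6,0,0.5,0.4]' -1
python3 -c "
from h import *
go([.536,-.4215,.007],79.3)"
```

```text
time: 2.8
tool_pos: [0.5382, -0.4222, 0.0505]
tcp_rot: [0.07, 0.708, -0.063, 0.7]
ft_force: [-0.7, 0.6, -0.5]
width: 0.0882
tcp [ 0.5382 -0.4222  0.0505] -> [ 4.36 -0.01 -0.18] [-0.08 -0.69 -0.54]
```

```bash
python3 -m handwheel '[1.5,0,-0.2,0,0,0, 3,0,-0.2,0,0,0, 3.9,0,-0.2,0,0,0, 3.9,0,-0.2,0,0,0, 3.9,0,-0.2,0,0,0]' -1
python3 -m handwheel '[0,0,0,0,0,0, 0,0,0,0,0,0, 0,0,0,0,0,0, 0,0,0,0,0,0, 0,0,0,0,0,0, 0,0,0,0,0,0]' 1
python3 -c "
from h import *
go([.536,-.4215,.007],79.3); print(robot.get_state())"
```

```text
time: 3.3
tool_pos: [0.537, -0.4234, 0.0133]
tcp_rot: [0.069, 0.707, -0.064, 0.701]
ft_force: [0.5, 0.7, 0.5]
width: 0.0882
time: 3.9
tool_pos: [0.5369, -0.4233, 0.0132]
tcp_rot: [0.07, 0.707, -0.064, 0.701]
ft_force: [0.1, -0.2, -0.2]
width: 0.0422
tcp [ 0.5369 -0.4233  0.0132] -> [ 0.63  0.15 -0.12] [-0.13 -0.5  -0.41]
{'time': 3.9, 'joint_positions': array([-8.40968700e-01,  6.74901929e-01,  1.41834244e+00,  4.98359688e-04,
        1.05965794e+00, -2.22298685e+00]), 'joint_vel': array([0.00213651, 0.00032383, 0.00275815, 0.00065804, 0.00369184,
       0.00067703]), 'joint_efforts': array([-1.27675977e+00, -5.99878800e+01, -2.84837115e+01, -3.50775914e-01,
       -1.24975489e-01, -2.03120340e-03]), 'tool_pos': array([ 0.53692945, -0.4233013 ,  0.01324717]), 'tcp_rot': array([ 0.06955769,  0.70677069, -0.06390172,  0.70110876]), 'ft_force': array([ 0.11148685, -0.24499501, -0.20946175]), 'wrist_torque': array([ 0.0400099 , -0.00299176, -0.05616685]), 'width': 0.042211438110160114}
```

```bash
python3 -m handwheel '[0,0,0,0,0,0, 0,0,0,0,0,0, 0.3,0.1,0,0,0.5,0.4, 0.5,0.1,0,0,0.5,0.4, 0.5,0.1,0,0,0.5,0.4]' -0.4
python3 -m handwheel '[0,0,0,0,0,0, 0,0,0,0,0,0, 0,0,0,0,0,0, 0,0,0,0,0,0, 0,0,0,0,0,0]' 1
python3 -m handwheel '[-1,0,0,0,0,0, -3,0,0,0,0,0, -6,0,0,0,0,0, -6,0,0,0,0,0]' 1
python3 -c "
from h import *
print(robot.get_state()['ft_force']);go([.536,-.4215,.007],79.3)
cv2.imwrite('pics/s2.png',vision.camera('scene'))"
```

```text
time: 4.4
tool_pos: [0.5368, -0.4222, 0.0075]
tcp_rot: [0.072, 0.71, -0.061, 0.698]
ft_force: [-0.4, -0.5, 0.1]
width: 0.0616
time: 4.9
tool_pos: [0.5371, -0.4225, 0.0083]
tcp_rot: [0.072, 0.71, -0.061, 0.698]
ft_force: [0.3, 0.1, 0.7]
width: 0.0392
time: 5.3
tool_pos: [0.5402, -0.4257, 0.0732]
tcp_rot: [0.07, 0.708, -0.063, 0.7]
ft_force: [-0.4, -1.0, -2.0]
width: 0.0394
[-0.40917772 -1.02180888 -2.03466705]
tcp [ 0.5402 -0.4257  0.0732] -> [ 6.62  0.28 -0.41] [-0.12 -0.63 -0.52]
```

```bash
python3 -m handwheel '[-5,3.5,-3,0,0,0, -10,6.6,-5.3,4,0.6,0.5, -10,8,-5,12,0.6,0.5, -10,9.5,-4,20,0.6,0.5, -10,11,-3,28,0.6,0.5, -10,12.5,-2,36,0.6,0.5, -10,14,-1,44,0.6,0.5, -10,15,0,52,0.6,0.5]' 1
python3 - <<'E'
from h import *
go([.5933+.0001,-.2041,.12],-7.5)
E
```

```text
time: 6.15
tool_pos: [0.5672, -0.2761, 0.1681]
tcp_rot: [0.376, 0.614, -0.364, 0.59]
ft_force: [-0.6, 0.5, -1.8]
width: 0.0395
tcp [ 0.5672 -0.2761  0.1681] -> [ 4.98  5.61 -5.05] [34.36 -2.03  0.84]
```

```bash
python3 -m handwheel '[0,1.5,-1.3,8.5,-0.5,0.2, 0,3,-2.6,17,-1,0.4, 0.5,4.5,-4,25.5,-1.5,0.6, 1,5.6,-5,34,-2,0.8, 3,5.6,-5,34.4,-2,0.8, 4.5,5.6,-5,34.4,-2,0.8, 4.5,5.6,-5,34.4,-2,0.8]' 1
python3 - <<'E'
from h import *
go([.5934,-.2041,.09],-7.5); print(robot.get_state()["joint_positions"])
t=vision.camera("top"); s=vision.camera("scene")
cv2.imwrite("pics/t2.png",t); cv2.imwrite("pics/s3.png",s)
A=cv2.resize(t[110:240,190:330],(400,371),interpolation=2);B=cv2.resize(s[130:260,210:350],(400,371),interpolation=2)
cv2.imwrite("pics/c2.png",np.hstack([A,B]))
E
```

```text
time: 6.85
tool_pos: [0.5912, -0.2051, 0.1225]
tcp_rot: [-0.53, -0.469, 0.531, -0.466]
ft_force: [-0.4, 0.4, -2.8]
width: 0.0392
tcp [ 0.5912 -0.2051  0.1225] -> [ 3.25  0.22 -0.12] [ 0.3  -0.08  0.28]
[-5.23026195e-01  4.14471633e-01  1.55950214e+00 -6.71801517e-04
  1.17266904e+00 -3.97065757e-01]
```

View pics/c2.png

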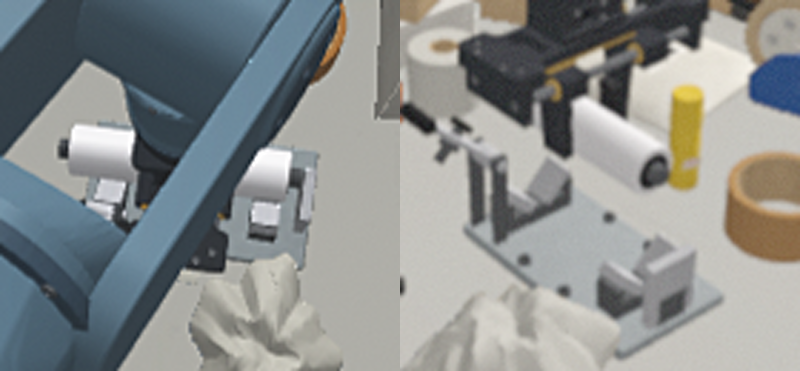

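Run:
```python
from h import *
c=lambda x,y:(x/2.857+190-.32,y/2.857+110-.32)
P=plane("top",[c(72,149),c(293,176)],.1345); print(P, np.linalg.norm(P[0]-P[1]), np.degrees(np.arctan2(*(P[0]-P[1])[:2])))
th=np.radians(172.52);Rm=np.array([[np.cos(th),-np.sin(th)],[np.sin(th),np.cos(th)]])
print((P[:,:2].mean(0)-[.5933,-.2031])@Rm)
c2=lambda x,y:(x/3.6+205-.36,y/3.6+140-.36)
# saddle tops inner/outer edges at z=.054 ; crop c0
for q in [(78,62),(116,66),(274,88),(307,93),(262,190),(294,193),(330,104),(323,180)]:
    print(q,((plane("top",[c2(*q)],.07 if q[0]>320 or q[0]==323 else .054)[0,:2]-[.5933,-.2031])@Rm*1000).round(1))
```

```text
[[ 0.60227962 -0.11153462  0.1345    ]
 [ 0.58189425 -0.28362799  0.1345    ]] 0.1732965427026185 6.755510009941184
[ 0.00192116 -0.00531382]
(78, 62) [-32.2 -79. ]
(116, 66) [-33.  -52.7]
(274, 88) [-32.4  56.4]
(307, 93) [-32.   79.1]
(262, 190) [38.7 57.3]
(294, 193) [37.7 78.9]
(330, 104) [-22.6  94.3]
(323, 180) [29.2 95.9]
```

```bash
python3 -m handwheel '[2,-0.1,0,0,0,0, 4,-0.1,0,0.2,0,0.3, 6,-0.1,0,0.2,0,0.3, 6.8,-0.1,0,0.2,0,0.3, 6.8,-0.1,0,0.2,0,0.3]' 1
python3 -m handwheel '[0.2,0,0,0,0,0, 0.4,0,0,0,0,0, 0.5,0,0,0,0,0, 0.5,0,0,0,0,0]' 1
python3 -c "
from h import *
print(robot.get_state()['ft_force']);go([.5903,-.2041,.043],-7.5)"
```

```text
time: 7.45
tool_pos: [0.5923, -0.2066, 0.0582]
tcp_rot: [0.533, 0.465, -0.53, 0.468]
ft_force: [-0.4, 0.1, -2.6]
width: 0.0388
time: 7.85
tool_pos: [0.5932, -0.2065, 0.0543]
tcp_rot: [0.533, 0.464, -0.53, 0.469]
ft_force: [0.3, 0.3, -1.8]
width: 0.0394
[ 0.28761257  0.25704081 -1.761831  ]
tcp [ 0.5932 -0.2065  0.0543] -> [ 1.13 -0.33 -0.21] [ 0.07  0.1  -0.46]
```

```bash
python3 -m handwheel '[0.3,-0.2,0,0,0,-0.4, 0.5,-0.25,0,0,0,-0.4, 0.6,-0.25,0,0,0,-0.4, 0.6,-0.25,0,0,0,-0.4]' 1
python3 -m handwheel '[0.15,0,0,0,0,0, 0.25,0,0,0,0,0, 0.25,0,0,0,0,0]' 1
python3 -c "
from h import *
print(robot.get_state()['ft_force'],robot.get_state()['wrist_torque']);go([.5903,-.2041,.043],-7.5)"
```

```text
time: 8.25
tool_pos: [0.5908, -0.2063, 0.0481]
tcp_rot: [-0.531, -0.466, 0.532, -0.467]
ft_force: [0.6, 1.1, -1.0]
width: 0.0394
time: 8.55
tool_pos: [0.5917, -0.2065, 0.0464]
tcp_rot: [0.532, 0.465, -0.531, 0.468]
ft_force: [2.7, 0.8, 3.4]
width: 0.0395
[2.69386248 0.84429743 3.44035549] [ 0.12237591 -0.35001454 -0.06541497]
tcp [ 0.5917 -0.2065  0.0464] -> [ 0.34 -0.17 -0.22] [ 0.06  0.12 -0.18]
```

```bash
python3 -m handwheel '[0,0.1,0,0,0,0, 0,0.2,0,0,0,0, 0.1,0.25,0,0,0,0, 0.1,0.25,0,0,0,0]' 1
python3 -m handwheel '[0.1,0,0,0,0,0, 0.15,0,0,0,0,0, 0.15,0,0,0,0,0]' 1
python3 -c "
from h import *
print(robot.get_state()['ft_force'],robot.get_state()['wrist_torque']);go([.5903,-.2041,.043],-7.5)"
```

```text
time: 8.95
tool_pos: [0.5935, -0.2066, 0.0446]
tcp_rot: [-0.531, -0.466, 0.532, -0.467]
ft_force: [2.2, -0.5, 4.1]
width: 0.0395
time: 9.25
tool_pos: [0.5941, -0.2068, 0.0439]
tcp_rot: [0.532, 0.465, -0.531, 0.468]
ft_force: [3.0, -0.6, 7.5]
width: 0.0394
[ 3.02435178 -0.61481319  7.54453491] [ 0.14568545 -0.3172863  -0.04005499]
tcp [ 0.5941 -0.2068  0.0439] -> [ 0.09 -0.41 -0.22] [ 0.06  0.11 -0.16]
```

```bash
python3 -m handwheel '[-0.1,0.05,0,0,0,0, -0.1,0.05,0,0,0,0, -0.1,0.05,0,0,0,0, -0.1,0.05,0,0,0,0]' -0.3
python3 -m handwheel '[0,0,0,0,0,0, 0,0,0,0,0,0, 0,0,0,0,0,0, 0,0,0,0,0,0, 0,0,0,0,0,0]' 1
python3 - <<'E'
from h import *
s=robot.get_state();print(s['ft_force'],s['wrist_torque'],s["width"]);go([.5933,-.2065,.043],-7.5)
t=vision.camera("top"); s=vision.camera("scene")
A=cv2.resize(t[110:240,190:330],(400,371),interpolation=2);B=cv2.resize(s[130:260,210:350],(400,371),interpolation=2)
cv2.imwrite("pics/c3.png",np.hstack([A,B]))
E
```

```text
time: 9.65
tool_pos: [0.5927, -0.2062, 0.0431]
tcp_rot: [-0.531, -0.467, 0.532, -0.466]
ft_force: [0.6, 0.5, -0.3]
width: 0.0574
time: 10.15
tool_pos: [0.5944, -0.2068, 0.0443]
tcp_rot: [0.532, 0.465, -0.531, 0.468]
ft_force: [5.6, -0.6, -1.1]
width: 0.0395
[ 5.59463804 -0.62488557 -1.0502091 ] [-0.12361719 -0.82444073 -0.11982973] 0.03945268111242336
tcp [ 0.5944 -0.2068  0.0443] -> [ 0.13 -0.11 -0.01] [ 0.05  0.1  -0.14]
```

View pics/c3.png

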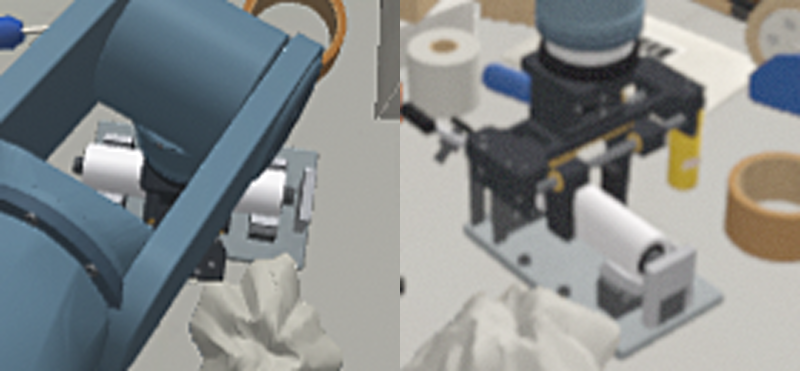

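```bash
python3 -m handwheel '[0,0.1,0.1,0,0,0, 0,0.2,0.2,0,0,0, 0,0.2,0.3,0,0,0, 0,0.2,0.4,0,0,0, 0,0.2,0.4,0,0,0]' 1
python3 -m handwheel '[0,0,0.1,0,0,0, 0,0,0.2,0,0,0, 0,0,0.2,0,0,0]' 1
```

```text
time: 10.75
tool_pos: [0.5944, -0.2095, 0.0439]
tcp_rot: [-0.531, -0.467, 0.532, -0.466]
ft_force: [0.4, 5.1, 3.8]
width: 0.0394
time: 11.05
tool_pos: [0.5941, -0.2114, 0.0439]
tcp_rot: [-0.531, -0.467, 0.532, -0.466]
ft_force: [1.7, 5.3, 4.6]
width: 0.0394
```

```bash
python3 -m handwheel '[-0.1,-0.05,0.1,0,0,0, -0.1,-0.05,0.2,0,0,0, -0.1,-0.05,0.2,0,0,0]' 1
python3 -m handwheel '[0,0,0.1,0,0,0, 0,0,0.2,0,0,0, 0,0,0.2,0,0,0]' 1
```

```text
time: 11.35
tool_pos: [0.5935, -0.2126, 0.0443]
tcp_rot: [0.531, 0.467, -0.531, 0.466]
ft_force: [3.1, 7.9, 1.7]
width: 0.0392
time: 11.65
tool_pos: [0.5935, -0.2126, 0.0443]
tcp_rot: [0.532, 0.468, -0.53, 0.465]
ft_force: [5.4, 16.1, 2.1]
width: 0.0393
```

```bash
python3 -m handwheel '[0,0,0,0,0,0, 0,0,0,0,0,0, 0,-0.1,-0.1,0,0,0, 0,-0.1,-0.1,0,0,0]' 1
python3 -m handwheel '[0,0,0,0,0,0, 0,0,0,0,0,0, 0,0,0,0,0,0, 0,0,0,0,0,0]' -0.3
python3 - <<'E'
from h import *
s=robot.get_state();print(s['ft_force'],s['wrist_torque'],s["width"],s["tool_pos"])
t=vision.camera("top"); s=vision.camera("scene")
cv2.imwrite("pics/t4.png",t); cv2.imwrite("pics/s4.png",s)
E
```

```text
time: 12.05
tool_pos: [0.5934, -0.2126, 0.0444]
tcp_rot: [0.532, 0.467, -0.53, 0.466]
ft_force: [7.4, 11.1, -0.1]
width: 0.0395
time: 12.45
tool_pos: [0.5924, -0.216, 0.0447]
tcp_rot: [-0.531, -0.466, 0.532, -0.467]
ft_force: [-0.6, -0.4, 0.4]
width: 0.0572
[-0.58577557 -0.36202596  0.36348643] [-0.05862448  0.05418808  0.00125273] 0.057240452492450626 [ 0.59240101 -0.21600214  0.04473939]
```

```bash
python3 -m handwheel '[-4,0,0,0,0,0, -9,0,0,0,0,0, -14,0,0,0,0,0, -18.5,0,0,0,0,0, -18.5,-4.5,-2,0,0,0, -18.5,-9,-4,0,0,0, -18.5,-13,-6,0,0,0, -18.5,-16.3,-7.5,0,0,0]' -0.3
python3 -m handwheel '[0,0,0,0,0,0, 0,0,0,0,0,0]' 1
python3 - <<'E'
from h import *
t=vision.camera("top"); s=vision.camera("scene")
cv2.imwrite("pics/t5.png",t); cv2.imwrite("pics/s5.png",s)
A=cv2.resize(t[130:230,195:315],(480,400),interpolation=2);B=cv2.resize(s[150:260,215:325],(320,320),interpolation=2)
o=np.zeros((400,800,3),np.uint8);o[:,:480]=A;o[:320,480:]=B
cv2.imwrite("pics/c4.png",o); go([.44,-.12,.15],-7.5)
E
```

```text
time: 13.35
tool_pos: [0.4388, -0.1186, 0.2295]
tcp_rot: [-0.531, -0.466, 0.532, -0.467]
ft_force: [-0.3, 0.4, -0.5]
width: 0.0573
time: 13.55
tool_pos: [0.4411, -0.12, 0.2304]
tcp_rot: [-0.531, -0.465, 0.531, -0.468]
ft_force: [-0.2, -0.8, -0.1]
width: 0.0432
tcp [ 0.4419 -0.1207  0.2303] -> [ 8.03 -0.22 -0.06] [ 0.04  0.12 -0.11]
```

View pics/c4.png

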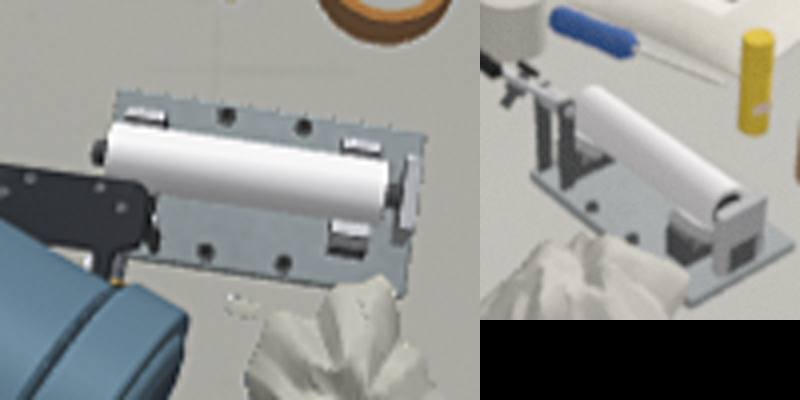

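```bash
python3 -m handwheel '[4,0,-0.6,0,0,0, 8,0,-0.6,0,0,0, 9,0,-0.6,0,0,0, 9,1.5,-0.6,0,0,0, 9,2.5,-0.6,0,0,0, 9,2.5,-0.6,0,0,0]' 1
python3 -m handwheel '[0,0.3,0,0,0,0, 0,0.6,0,0,0,0, 0,0.9,0,0,0,0]' 1
```

```text
time: 14.25
tool_pos: [0.4686, -0.1183, 0.1409]
tcp_rot: [-0.531, -0.465, 0.531, -0.468]
ft_force: [0.1, -0.4, 0.2]
width: 0.0001
time: 14.55
tool_pos: [0.4756, -0.1184, 0.1401]
tcp_rot: [-0.531, -0.466, 0.532, -0.467]
ft_force: [0.7, -0.6, -0.2]
width: 0.0006
```

```bash
python3 -m handwheel '[0,0.3,0,0,0,0, 0,0.6,0,0,0,0, 0,0.6,0,0,0,0]' 1
python3 -m handwheel '[0,0.3,0,0,0,0, 0,0.6,0,0,0,0, 0,0.6,0,0,0,0]' 1
```

```text
time: 14.85
tool_pos: [0.478, -0.1187, 0.1398]
tcp_rot: [-0.529, -0.469, 0.534, -0.465]
ft_force: [-18.2, 2.2, 14.9]
width: 0.0003
time: 15.15
tool_pos: [0.4783, -0.1186, 0.1397]
tcp_rot: [-0.525, -0.473, 0.536, -0.461]
ft_force: [-45.5, 3.7, 38.2]
width: 0.0003
```

```bash
python3 -m handwheel '[0,-0.6,0,0,0,0, 0,-1.2,0,0,0,0, 0,-1.2,0,0,0,0]' 1
python3 - <<'E'
from h import *
s=robot.get_state();print(s["tool_pos"],s["ft_force"])
p=s["tool_pos"]
q=p-[.594,-.2031,0]; d=np.array([np.cos(np.radians(-7.48)),np.sin(np.radians(-7.48)),0]); print("s",q@d)
im=vision.camera("scene"); cv2.imwrite("pics/s6.png",im); big("scene",(175,120,275,220),6,"pics/c5.png",im); print(proj("scene",p))
E
```

```text
time: 15.45
tool_pos: [0.4751, -0.1182, 0.1398]
tcp_rot: [-0.531, -0.466, 0.532, -0.467]
ft_force: [0.3, 0.1, -0.3]
width: 0.0003
[ 0.47505672 -0.11824119  0.13980057] [ 0.25221741  0.05914011 -0.30809328]
s -0.12897804755238365
[[207.15585736 179.90255802]]
```

View pics/c5.png

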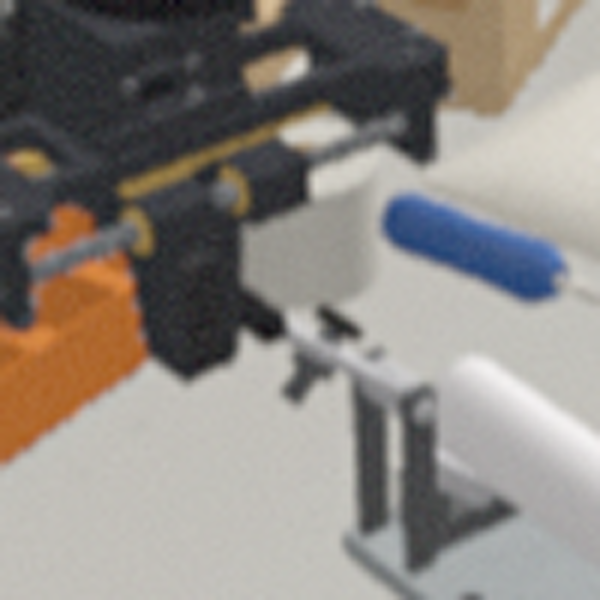

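```bash
python3 -m handwheel '[0,0.2,0,0,0,0, -0.25,0.5,0,0,0,0, -0.5,0.8,0,0,0,0]' 1
python3 -m handwheel '[-0.25,0.3,0,0,0,0, -0.5,0.7,0,0,0,0]' 1
```

```text
time: 15.8
tool_pos: [0.4801, -0.1186, 0.1427]
tcp_rot: [-0.529, -0.469, 0.533, -0.464]
ft_force: [-12.5, -2.5, -1.2]
width: 0.0006
time: 16.0
tool_pos: [0.4856, -0.1194, 0.1478]
tcp_rot: [-0.528, -0.47, 0.534, -0.463]
ft_force: [-20.7, -1.0, 10.6]
width: 0.0001
```

```bash
python3 -m handwheel '[-0.4,0.05,0,0,0,0, -0.8,0.3,0,0,0,0]' 1
python3 -m handwheel '[-0.4,0.35,0,0,0,0, -0.8,0.7,0,0,0,0]' 1
```

```text
time: 16.2
tool_pos: [0.4901, -0.1195, 0.1554]
tcp_rot: [-0.529, -0.469, 0.533, -0.464]
ft_force: [-8.1, 0.8, -4.5]
width: 0.0003
time: 16.4
tool_pos: [0.4972, -0.1204, 0.1634]
tcp_rot: [-0.529, -0.469, 0.533, -0.464]
ft_force: [-8.8, 1.3, -3.3]
width: 0.0001
```

```bash
python3 -m handwheel '[-0.2,0.4,0,0,0,0, -0.35,0.9,0,0,0,0, -0.5,1.4,0,0,0,0]' 1
python3 -m handwheel '[-0.1,0.5,0,0,0,0, -0.2,1,0,0,0,0, -0.2,1.5,0,0,0,0]' 1
```

```text
time: 16.7
tool_pos: [0.5114, -0.1225, 0.1706]
tcp_rot: [-0.529, -0.469, 0.533, -0.465]
ft_force: [-15.7, 4.2, 14.5]
width: 0.0005
time: 17.0
tool_pos: [0.5285, -0.1251, 0.1749]
tcp_rot: [-0.53, -0.467, 0.532, -0.466]
ft_force: [-13.0, 3.4, 20.9]
width: 0.0004
```

Run:
```python
from h import *
im=vision.camera("scene"); big("scene",(185,110,285,210),5,"pics/c6.png",im)
```

```text
(no output)
```

View pics/c6.png

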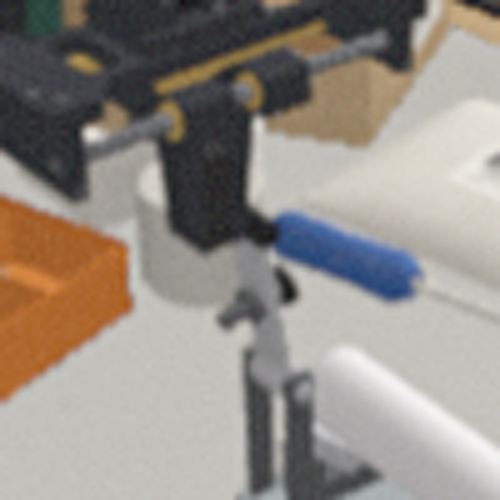

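```bash
python3 -m handwheel '[-0.2,-0.8,0,0,0,0, -0.2,-1.4,0,0,0,0, 0.6,-1.4,0,0,0,0, 1,-1.2,0,0,0,0, 1,-1,0,0,0,0]' 1
python3 -m handwheel '[0,0.3,0,0,0,0, 0,0.7,0,0,0,0, 0,1.1,0,0,0,0]' 1
```

```text
time: 17.55
tool_pos: [0.5186, -0.1238, 0.1614]
tcp_rot: [-0.531, -0.467, 0.532, -0.466]
ft_force: [0.0, -0.1, 0.0]
width: 0.0005
time: 17.85
tool_pos: [0.5289, -0.1254, 0.1628]
tcp_rot: [-0.53, -0.467, 0.533, -0.466]
ft_force: [-11.7, 0.7, 11.5]
width: 0.0001
```

```bash
python3 -m handwheel '[0,0.5,0,0,0,0, 0,1,0,0,0,0, 0,1.5,0,0,0,0]' 1
python3 -m handwheel '[0,0.5,0,0,0,0, 0,1,0,0,0,0, 0,1.5,0,0,0,0]' 1
```

```text
time: 18.15
tool_pos: [0.5439, -0.1273, 0.1634]
tcp_rot: [-0.53, -0.467, 0.532, -0.466]
ft_force: [-9.0, 1.8, 7.9]
width: 0.0005
time: 18.45
tool_pos: [0.5584, -0.1294, 0.1628]
tcp_rot: [-0.53, -0.467, 0.533, -0.466]
ft_force: [-8.3, -0.3, 2.3]
width: 0.0006
```

```bash
python3 -m handwheel '[0,0.5,0,0,0,0, 0,1,0,0,0,0, 0,1.5,0,0,0,0, 0,1.8,0,0,0,0]' 1
python3 -m handwheel '[-0.1,0.5,0,0,0,0, -0.1,0.8,0,0,0,0, -0.1,0.8,0,0,0,0]' 1
python3 - <<'E'
from h import *
im=vision.camera("scene"); big("scene",(195,110,295,210),5,"pics/c7.png",im)
E
```

```text
time: 18.85
tool_pos: [0.5735, -0.1313, 0.1597]
tcp_rot: [-0.529, -0.469, 0.534, -0.464]
ft_force: [-12.4, -1.9, -6.1]
width: 0.0004
time: 19.15
tool_pos: [0.5809, -0.1315, 0.1598]
tcp_rot: [-0.529, -0.47, 0.534, -0.463]
ft_force: [-11.9, -0.3, -6.1]
width: 0.0004
```

View pics/c7.png

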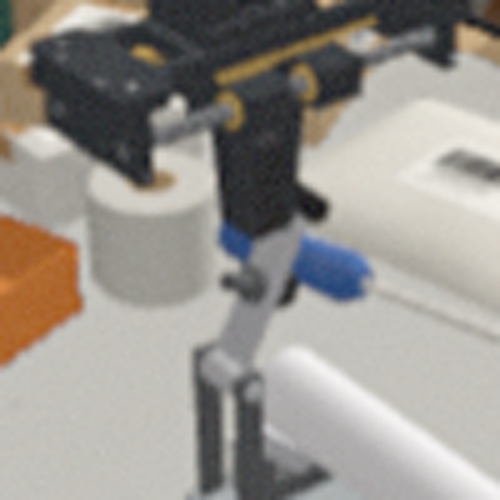

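```bash
python3 -m handwheel '[0,-0.9,0,0,0,0, 0,-1.4,0,0,0,0, -1.5,-1.2,0,0,0,0, -2.6,-0.8,0,0,0,0, -2.6,0.5,0,0,0,0, -2.6,1.4,0,0,0,0, -2.6,1.4,0,0,0,0]' 1
python3 -m handwheel '[0.3,0,0,0,0,0, 0.6,0,0,0,0,0]' 1
python3 -m handwheel '[0.3,0.1,0,0,0,0, 0.6,0.3,0,0,0,0]' 1
```

```text
time: 19.9
tool_pos: [0.6009, -0.1349, 0.191]
tcp_rot: [0.531, 0.465, -0.531, 0.468]
ft_force: [-0.8, -0.0, -0.7]
width: 0.0006
time: 20.1
tool_pos: [0.599, -0.1343, 0.1834]
tcp_rot: [-0.531, -0.466, 0.532, -0.467]
ft_force: [0.9, -1.2, -0.2]
width: 0.0003
time: 20.3
tool_pos: [0.602, -0.1348, 0.1772]
tcp_rot: [-0.531, -0.466, 0.532, -0.467]
ft_force: [-0.4, -0.4, -0.6]
width: 0.0002
```

```bash
python3 -m handwheel '[0.3,0.1,0,0,0,0, 0.6,0.3,0,0,0,0]' 1
python3 -m handwheel '[0.3,0.3,0,0,0,0, 0.6,0.6,0,0,0,0]' 1
```

```text
time: 20.5
tool_pos: [0.6061, -0.1355, 0.1735]
tcp_rot: [0.531, 0.465, -0.531, 0.468]
ft_force: [-2.4, 1.8, 13.3]
width: 0.0002
time: 20.7
tool_pos: [0.6135, -0.1366, 0.1691]
tcp_rot: [0.532, 0.464, -0.531, 0.469]
ft_force: [0.0, 2.8, 15.7]
width: 0.0003
```

```bash
python3 -m handwheel '[0.45,0.5,0,0,0,0, 0.9,1,0,0,0,0, 1.5,1.4,0,0,0,0, 2.1,1.8,0,0,0,0]' 1
python3 -m handwheel '[0.5,0.3,0,0,0,0, 1,0.5,0,0,0,0, 1.5,0.7,0,0,0,0]' 1
```

```text
time: 21.1
tool_pos: [0.6347, -0.1396, 0.1504]
tcp_rot: [0.534, 0.462, -0.529, 0.471]
ft_force: [7.6, 1.5, 16.9]
width: 0.0002
time: 21.4
tool_pos: [0.6441, -0.141, 0.1369]
tcp_rot: [0.535, 0.46, -0.528, 0.473]
ft_force: [14.4, 1.9, 17.6]
width: 0.0008
```

```bash
python3 -m handwheel '[0.4,0.5,0,0,0,0, 0.8,0.9,0,0,0,0, 1.3,1.1,0,0,0,0]' 1
python3 -m handwheel '[-0.5,0.2,0,0,0,0, -1,-0.3,0,0,0,0, -1,-0.8,0,0,0,0, -1,-0.8,0,0,0,0]' 1
python3 - <<'E'
from h import *
s=robot.get_state();q=s["tool_pos"]-[.594,-.2031,0]
print("s,l",q@[.9915,-.13,0],q@[-.13,-.9915,0],s["ft_force"]); go([.64,-.14,.12],-7.5)
E
```

```text
time: 21.7
tool_pos: [0.6517, -0.142, 0.1211]
tcp_rot: [0.533, 0.463, -0.529, 0.47]
ft_force: [6.3, 0.4, 11.3]
width: 0.0004
time: 22.1
tool_pos: [0.6377, -0.1394, 0.1263]
tcp_rot: [-0.531, -0.467, 0.532, -0.466]
ft_force: [-0.8, 0.0, -0.8]
width: 0.0002
s,l 0.035078073458730104 -0.06884632285986157 [-0.84002426  0.00522844 -0.8112436 ]
tcp [ 0.6377 -0.1394  0.1263] -> [0.63 0.23 0.03] [0.06 0.06 0.07]
```

```bash
python3 -m handwheel '[0,0.5,0,0,0,0, 0,0.6,0,0,0,0, 0.4,0.6,0,0,0,0, 0.6,0.6,0,0,0,0]' 1
python3 -m handwheel '[0.2,0.03,0,0,0,0, 0.4,0.08,0,0,0,0]' 1
for i in 1; do :; done
python3 -m handwheel '[0.1,0.03,0,0,0,0, 0.2,0.05,0,0,0,0]' 1
python3 -m handwheel '[0.1,0.03,0,0,0,0, 0.2,0.05,0,0,0,0]' 1
python3 -m handwheel '[0.1,0.03,0,0,0,0, 0.2,0.05,0,0,0,0]' 1
```

```text
time: 22.5
tool_pos: [0.6449, -0.1405, 0.1202]
tcp_rot: [-0.531, -0.466, 0.532, -0.467]
ft_force: [-0.8, 0.0, 7.2]
width: 0.0008
time: 22.7
tool_pos: [0.6459, -0.1406, 0.1176]
tcp_rot: [-0.531, -0.466, 0.532, -0.467]
ft_force: [-2.7, 1.0, 8.6]
width: 0.0006
time: 22.9
tool_pos: [0.6464, -0.1407, 0.1158]
tcp_rot: [-0.531, -0.466, 0.532, -0.467]
ft_force: [-2.4, 1.3, 7.6]
width: 0.0003
time: 23.1
tool_pos: [0.647, -0.1408, 0.1139]
tcp_rot: [-0.531, -0.466, 0.532, -0.467]
ft_force: [-3.0, 0.9, 7.7]
width: 0.0003
time: 23.3
tool_pos: [0.6475, -0.1408, 0.1119]
tcp_rot: [-0.531, -0.466, 0.532, -0.467]
ft_force: [-2.0, 1.2, 7.0]
width: 0.0003
```

```bash
python3 -m handwheel '[0.1,0.02,0,0,0,0]' 1 | sed -n 2,4p
python3 -m handwheel '[0.1,0.02,0,0,0,0]' 1 | sed -n 2,4p
python3 -m handwheel '[0.1,0.02,0,0,0,0]' 1 | sed -n 2,4p
python3 -m handwheel '[0.1,0.02,0,0,0,0]' 1 | sed -n 2,4p
```

```text
tool_pos: [0.6477, -0.1409, 0.1109]
tcp_rot: [-0.531, -0.466, 0.532, -0.467]
ft_force: [-3.2, 0.9, 7.1]
tool_pos: [0.6479, -0.141, 0.1099]
tcp_rot: [-0.531, -0.466, 0.532, -0.467]
ft_force: [-2.7, 0.3, 7.3]
tool_pos: [0.6482, -0.141, 0.109]
tcp_rot: [-0.531, -0.466, 0.532, -0.467]
ft_force: [-3.2, 1.5, 8.0]
tool_pos: [0.6484, -0.141, 0.108]
tcp_rot: [-0.531, -0.466, 0.532, -0.467]
ft_force: [-2.7, 1.8, 8.0]
```

```bash
python3 -m handwheel '[0.1,0.02,0,0,0,0]' 1 | sed -n 2,4p
python3 -m handwheel '[0.1,0.02,0,0,0,0]' 1 | sed -n 2,4p
python3 -m handwheel '[0.1,0.02,0,0,0,0]' 1 | sed -n 2,4p
```

```text
tool_pos: [0.6486, -0.141, 0.107]
tcp_rot: [-0.531, -0.466, 0.532, -0.467]
ft_force: [-2.8, 1.1, 7.7]
tool_pos: [0.6488, -0.1411, 0.106]
tcp_rot: [-0.531, -0.466, 0.532, -0.467]
ft_force: [-3.2, 1.2, 8.3]
tool_pos: [0.6489, -0.1411, 0.1049]
tcp_rot: [-0.531, -0.466, 0.532, -0.467]
ft_force: [-3.1, 0.5, 8.3]
```

```bash
python3 -m handwheel '[0.1,0.02,0,0,0,0]' 1 | sed -n 2,4p
python3 -m handwheel '[0.1,0.02,0,0,0,0]' 1 | sed -n 2,4p
```

```text
tool_pos: [0.6491, -0.1411, 0.104]
tcp_rot: [-0.531, -0.466, 0.532, -0.467]
ft_force: [-3.3, 0.2, 7.4]
tool_pos: [0.6492, -0.1411, 0.1029]
tcp_rot: [-0.531, -0.466, 0.532, -0.467]
ft_force: [-2.9, 1.4, 7.9]
```

```bash
python3 -m handwheel '[0.1,0.01,0,0,0,0]' 1 | sed -n 2,4p
python3 -m handwheel '[0.1,0.01,0,0,0,0]' 1 | sed -n 2,4p
```

```text
tool_pos: [0.6494, -0.1411, 0.1019]
tcp_rot: [-0.531, -0.466, 0.532, -0.467]
ft_force: [-3.5, 0.9, 7.6]
tool_pos: [0.6495, -0.1412, 0.1009]
tcp_rot: [-0.531, -0.466, 0.532, -0.467]
ft_force: [-2.9, 1.8, 7.7]
```

```bash
python3 -m handwheel '[0.1,0.01,0,0,0,0]' 1 | sed -n 2,4p
python3 -m handwheel '[0.1,0.01,0,0,0,0]' 1 | sed -n 2,4p
```

```text
tool_pos: [0.6496, -0.1412, 0.1]
tcp_rot: [-0.531, -0.466, 0.532, -0.467]
ft_force: [-3.0, 0.7, 8.1]
tool_pos: [0.6497, -0.1412, 0.099]
tcp_rot: [-0.531, -0.466, 0.532, -0.467]
ft_force: [-2.2, 1.7, 8.8]
```

```bash
python3 -m handwheel '[0.1,0.01,0,0,0,0]' 1 | sed -n 2,4p
```

```text
tool_pos: [0.6498, -0.1412, 0.0979]
tcp_rot: [-0.531, -0.466, 0.532, -0.467]
ft_force: [-3.1, 0.4, 8.1]
```

```bash
python3 -m handwheel '[0.1,0,0,0,0,0]' 1 | sed -n 2,4p
```

```text
tool_pos: [0.6499, -0.1412, 0.097]
tcp_rot: [-0.531, -0.466, 0.532, -0.467]
ft_force: [-2.3, 2.6, 8.3]
```

```bash
python3 -m handwheel '[0.1,0,0,0,0,0]' 1 | sed -n 2,4p
python3 -m handwheel '[0.1,0,0,0,0,0]' 1 | sed -n 2,4p
```

```text
tool_pos: [0.6499, -0.1412, 0.0962]
tcp_rot: [-0.531, -0.466, 0.531, -0.467]
ft_force: [-2.7, 1.7, 10.1]
tool_pos: [0.65, -0.1413, 0.0954]
tcp_rot: [-0.531, -0.466, 0.531, -0.467]
ft_force: [-3.5, 1.4, 11.3]
```

```bash
python3 -m handwheel '[0.1,0,0,0,0,0]' 1 | sed -n 2,4p
```

```text
tool_pos: [0.65, -0.1413, 0.0946]
tcp_rot: [-0.531, -0.466, 0.531, -0.467]
ft_force: [-3.5, 1.7, 12.1]
```

```bash
python3 -m handwheel '[0.05,0,0,0,0,0]' 1 | sed -n 2,4p
python3 -m handwheel '[0,0,0,0,0,0]' 1 | sed -n 2,4p
python3 -m handwheel '[0,0,0,0,0,0]' 1 | sed -n 2,4p
python3 -m handwheel '[0,0,0,0,0,0]' 1 | sed -n 2,4p
```

```text
tool_pos: [0.6501, -0.1413, 0.0942]
tcp_rot: [-0.531, -0.466, 0.531, -0.467]
ft_force: [-5.0, 2.5, 11.9]
tool_pos: [0.6501, -0.1413, 0.0942]
tcp_rot: [-0.531, -0.466, 0.531, -0.467]
ft_force: [-4.3, 1.1, 10.9]
tool_pos: [0.6501, -0.1412, 0.0942]
tcp_rot: [-0.531, -0.466, 0.531, -0.467]
ft_force: [-3.7, 1.6, 12.1]
tool_pos: [0.6501, -0.1413, 0.0942]
tcp_rot: [-0.531, -0.466, 0.531, -0.467]
ft_force: [-3.5, 2.1, 11.9]
```

```bash
python3 -m handwheel '[0.06,0,0,0,0,0, 0.06,0,0,0,0,0]' 1 | sed -n 2,4p
python3 -m handwheel '[-0.3,0,0,0,0,0, -1,0,0,0,0,0, -3,0,0,0,0,0, -7,0,0,0,0,0, -12,0,0,0,0,0, -15,-5,-2,0,0,0, -15,-10,-4,0,0,0, -15,-15,-6,0,0,0]' 1
python3 -m handwheel '[-3,-4,-5,0,0,0, -3,-7,-9,0,0,0, -3,-10,-14,0,0,0, -3,-10,-18,0,0,0, -3,-10,-18,0,0,0, -3,-10,-18,0,0,0]' 1
python3 - <<'E'
from h import *
t=vision.camera("top"); s=vision.camera("scene"); cv2.imwrite("pics/tf.png",t)
A=cv2.resize(t[130:230,195:315],(480,400),interpolation=2);B=cv2.resize(s[150:260,215:325],(320,320),interpolation=2)
o=np.zeros((400,800,3),np.uint8);o[:,:480]=A;o[:320,480:]=B
cv2.imwrite("pics/c8.png",o)
E
```

```text
tool_pos: [0.6501, -0.1413, 0.0938]
tcp_rot: [-0.531, -0.466, 0.531, -0.467]
ft_force: [-4.6, 1.5, 11.2]
time: 26.5
tool_pos: [0.5236, -0.0706, 0.2426]
tcp_rot: [0.532, 0.465, -0.531, 0.468]
ft_force: [0.0, 0.5, 0.5]
width: 0.0003
time: 27.1
tool_pos: [0.4478, 0.1227, 0.2712]
tcp_rot: [-0.53, -0.467, 0.531, -0.468]
ft_force: [0.7, 0.0, 0.8]
width: 0.0006
```

View pics/c8.png

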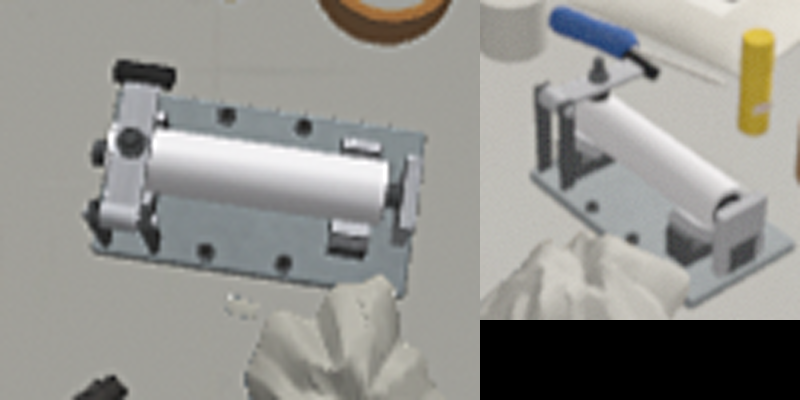

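```bash
python3 -c "
from cell import hand_in
print(hand_in())"
```

```text
the job is handed in; nothing more can be done
None
```

The roller is clamped and the job is handed in, but I probably broke the 30 N limit on the strap along the way. When I first touched the strap, the push jammed and the wrist read about 59 N (45 N back, 38 N up). If that limit trips on it, the run counts as failed. I backed off and pushed along the strap's arc instead; readings after that reached about 25 N.

**Roller:** I laid it in both V saddles and pushed it along until it bore on the end stop. The wrist read about 16 N along the push. With about 5 N of sliding friction, I estimate 10–12 N on the stop.

**Clamp:** I pressed the handle down from about 8 N of steady drag to 11–12 N.
- The handle moved about 2.9 mm after the pad touched, which with the spring figures gives about 9 N on the pad.
- The force rise of about 3.5–4 N suggests 7–8 N. The last reading, 11.2 N, did not rise with the final 0.4 mm of travel, so the two estimates differ slightly. Both are within 5–15 N.

**Last checks:** The final pictures show the strap nearly level over the roller, its shaft end at the stop, and the arm clear. The bystanders visible there look unmoved, but I did not measure their positions again. The clock was about 27 s at hand-in.

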